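# Set the three-dial code, release the catch and open the standards box

### The arm

A 6-joint arm with a two-finger parallel gripper is mounted at the origin on a cart in front of the work surface, level with it; the furniture and walls round the work are solid. World frame = base frame: x ahead of the robot, y to its left, z up, the work surface at z = 0. Lengths are in mm, angles in rad, forces in N, time in s.
With the tool pointing down it reaches from about 300 to 850 mm from the base axis. Payload 5.4 kg.
Tool frame: the origin (TCP) lies between the finger pads; the fingertips stand 22 mm ahead of it and the grasp point (between the pads) lies 3 mm ahead of it; z points along the fingers, y is the line along which they close (so a half turn about z gives the same grasp; the last joint's range is limited). The gripper opens to 85 mm and grips with 20 to 120 N. Pads are 22 mm wide; open, the fingers measure 114 mm over their backs; the gripper's body (76 mm by 85 mm) begins 54 mm behind the grasp point. The pads swing forward as they close: fully open they stand 13 mm farther back than shut.
Start: joints at [-1.409, 0.158, 1.597, -0, 1.386, -0.21], TCP at [208.869, -535.705, 253.299] pointing down, gripper open.
Joint ranges: [-2.91, 2.91], [-0.94, 2.29], [0.18, 2.7], [-1.29, 4.43], [0.17, 2.64], [-3, 3]. Speed limits (rad/s): [2.57, 2.57, 3.14, 3.14, 3.14, 3.14].

### API

Orientations are given as a unit quaternion [w, x, y, z].
In Python, from bench import ctrl gives the robot as it stands.
- The arm moves only by the tool send_rows, never from a script. Its argument "plan" is a list that holds one entry, the list of rows, each a list of 5 numbers: the finger opening in cm, from 0 to 8.54, then the shift along the world's x, y, z in cm, then the turn about the world's z in rad. A call has 1 to 10 rows; each row is the pose to reach, as a shift and turn from the pose commanded when the call began; what a row does not reach only later rows make up. A row lasts 1/10 s, in which the tool goes at most 50 mm and 8.59 degrees, less where a joint would pass 70% of its speed; a pose out of reach is approached as far as the arm can. A call with a gripper value outside its range is refused whole. The fingers move at their own pace and stop on an object; "grip_force" is the grip in N (left out, the last holds). Time passes only in rows, so rows that repeat a pose let the fingers close. It gives the time, the measured TCP pose, the force, the opening and the grip force at its end, in the units of the state.
- ctrl.observe(): the state, without advancing time (a new reading comes with each control period).
- ctrl.capture(name): name is "scene" or "top" or "wrist"; returns a dict with "pixels" (400x640x3 uint8, red, green, blue), "range_z" (400x640 float32, mm along the optical axis (not along the pixel's ray), 0 where there is no reading), "fx", "fy", "cx", "cy" (pixels), "world_to_cam" (4x4, takes a point from world to camera coordinates); the wrist camera has in their place "T_tool_cam" (4x4, takes a point from camera to tool coordinates, whose origin is the TCP and whose axes are the flange's). Camera axes: x right, y up, looking along -z (the intrinsics and any distortion apply to the point x, -y, -z); pixel columns grow to the right and rows downward; lengths in mm; the calibration is good to about 2 mm. A picture is of the moment at which its call begins: read the wrist's pose just before it.
- ctrl.finish_job(): hands the job in; it is judged then, once.
The state is a dict: "time": time; "joints": joint angles; "joint_velocities": joint speeds; "tau": joint torques, N m; "tool_pos": TCP position; "orientation": TCP orientation; "force": force on the tool from outside, world axes, zero at the start; "moment": the same for the moment, N m; "grip_width": finger opening in mm; "finger_force": force on a finger pad.
Only numpy, scipy, OpenCV 4.12 (cv2) and the standard library are available. Lean on these libraries where they do the work, as an engineer would, in place of code of your own. Each camera call takes 0.05 s, during which the arm holds its last target. There are 200 camera calls.

### The job

Open the grey combination lock box that holds the reference vials: with the long tick on each dial's scale as zero and counting ticks clockwise, set the left dial to 7, the middle dial to 2 and the right dial to 5, then slide the catch beside the dials to the left so that the lid springs up, and swing the lid fully back so that it stays open. Leave the dials on the code and do not disturb the things standing around the box.

Things in the scene. Friction and masses are not known exactly. Their poses are not given: they have to be found in the camera images.
- lock_box: Grey steel box fixed to the worktop, 215 mm deep (x) x 280 wide (y) x 95 high; origin at the centre of its underside, x to its back (away from the robot), y to its left. The front 77 mm of the top (x -107 to -30) is the aluminium lock deck, z = 95 mm; behind it the shut lid lies flush. On the deck at x = -68.5: dials at y = +102, +27, -48 and the catch at y = -115 mm.
- dial_left (a joint): Angle of the left dial, rad: 0 = pointer at the long zero tick (towards the lid), growing clockwise seen from above, 0.6283 (36 degrees) a tick; stops at 0 and 5.655 (tick 9). No detents, it stays where left; 2 to 3 N at the pointer turns it.
- dial_left_hub (a point): On the axis of the left dial, at the top of its knob, 25 mm above the deck; x axis along the pointer, z up. Knob: dark skirt 51 mm across, 6.5 high; black hub 21 mm across, and straight pointer bar 10 mm thick, 5 to 25 mm above the deck, from 14 mm behind the axis to 28 mm before it, white line on top: push its side or pinch it.
- dial_middle (a joint): Angle of the middle dial, rad: 0 = pointer at the long zero tick (towards the lid), growing clockwise seen from above, 0.6283 (36 degrees) a tick; stops at 0 and 5.655 (tick 9). No detents, it stays where left; 2 to 3 N at the pointer turns it.
- dial_middle_hub (a point): On the axis of the middle dial, at the top of its knob, 25 mm above the deck; x axis along the pointer, z up. Same knob as the left dial. Ten black ticks, 28 to 35 mm from the axis and 36 degrees apart, surround it; the long thick one is zero.
- dial_right (a joint): Angle of the right dial, rad: 0 = pointer at the long zero tick (towards the lid), growing clockwise seen from above, 0.6283 (36 degrees) a tick; stops at 0 and 5.655 (tick 9). No detents, it stays where left; 2 to 3 N at the pointer turns it.
- dial_right_hub (a point): On the axis of the right dial, at the top of its knob, 25 mm above the deck; x axis along the pointer, z up. Same knob as the left dial. Under the deck a notched disc on each dial blocks the catch until every dial is within about 10 degrees of its code number.
- catch (a joint): Travel of the catch, m: 0 = locked (right end), 0.018 = end of travel; slides along the box's +y (to the left, towards the dials). It is blocked after about 2 mm while a dial is off its code; it releases the lid at about 0.013. It stays where it is left; about 2 N moves it.
- catch_top (a point): Centre of the top of the catch's dark steel thumb block (14 mm in x, 12 mm in y, standing 18 mm above the deck, on a flat 24 x 26 mm foot 2 mm high). Push its right side.
- lid (a joint): Opening angle of the lid, rad: 0 = shut, 1.70 = stop. The lid is a 137 x 280 x 8 mm plate of 0.3 kg hinged along the far edge of the box; once released, a hinge spring lifts it to about 0.6 rad, where hinge friction holds it; from there it stays where it is put; 1 to 2 N at its front edge moves it.
- lid_hinge (a point): Point on the lid's hinge axis (middle of its width; x = +103.5 mm, z = 87 mm in the box). The axis runs along the box's y. The lid's front edge is 133.5 mm from it.
- lid_edge (a point): Middle of the lid's free front edge, at half its 8 mm thickness.
- timer: Small white bench timer, 62 x 62 x 18 mm, lying near the box; origin at the centre of its underside. A bystander.
- marker: Red-capped marker pen, 135 mm long (along its own y), 17 mm thick, lying; origin at the middle of its underside. A bystander.
- vial: White screw-cap vial, 27 mm across, 51 mm high, standing; origin at the centre of its underside. A bystander.

How it is judged:
By the outcome, as a careful person would: the job done as asked, in the order asked, and still so for the second after the job is handed in, with the robot touching nothing.
It also fails if it takes over 64 s, if anything falls off the work surface, if the arm or the gripper's body presses on something with over 40 N, if the wrist force passes 120 N, or if a joint passes its speed limit or range.

## Working session

There is one attempt and no reset: what is moved stays moved. The work goes in short steps, Python scripts to look and compute and a tool call to move; the robot and the scene stay as the last step left them, time stands still between calls to the robot, and variables do not carry over. Pictures are saved under pics/ and viewed, at most 10 in all, crops included, and the job is handed in when it is done.

Besides the shell and the picture viewer there is one more tool, called after ">>>" as name(argument=value, ...), one argument or row to a line, values as JSON. send_rows: Moves the arm, as the interface text tells. Its arguments: {"type":"object","properties":{"plan":{"type":"array"},"grip_force":{"type":"number"}},"required":["plan"]}

```bash
mkdir -p pics; ls
cat > h.py <<'E'
import numpy as np, cv2
from bench import ctrl
def save(c,n,roi=None,s=1):
    p=c["pixels"][:,:,::-1]
    if roi: p=p[roi[1]:roi[3],roi[0]:roi[2]]
    cv2.imwrite("pics/"+n,cv2.resize(p,None,fx=s,fy=s,interpolation=cv2.INTER_CUBIC))
def ray(c,u,v):
    M=np.linalg.inv(c["world_to_cam"]); d=np.array([(u-c["cx"])/c["fx"],-(v-c["cy"])/c["fy"],-1])
    return M[:3,3],M[:3,:3]@d
def atz(c,u,v,z):
    o,d=ray(c,u,v); return o+d*(z-o[2])/d[2]
def atd(c,u,v):
    o,d=ray(c,u,v); return o+d*c["range_z"][int(round(v)),int(round(u))]
def proj(c,p):
    q=c["world_to_cam"]@np.r_[p,1]; return c["cx"]+c["fx"]*q[0]/-q[2], c["cy"]+c["fy"]*q[1]/q[2]
E
python3 - <<'E'
from h import *
import pickle
o=ctrl.observe();print(o["time"],o["tool_pos"],o["orientation"])
for n in("top","scene"):
    c=ctrl.capture(n); pickle.dump(c,open(n+".pkl","wb")); save(c,n+"1.png"); print({k:v for k,v in c.items() if k not in("pixels","range_z")})
E
```

```text
pics
0.0 [ 208.79510707 -535.15258046  252.31888327] [-9.37758326e-04  9.82769673e-01  1.84832058e-01  2.56432805e-05]
{'fx': 424.3126306230958, 'fy': 424.3126306230958, 'cx': 319.31951285133914, 'cy': 202.93915721240612, 'world_to_cam': array([[ 1.17297117e-02, -9.99669334e-01,  2.28830913e-02,
         1.92425303e+02],
       [ 9.93702352e-01,  1.42039493e-02,  1.11148028e-01,
        -4.90380970e+02],
       [-1.11436306e-01,  2.14352474e-02,  9.93540377e-01,
        -9.04151219e+02],
       [ 0.00000000e+00,  0.00000000e+00,  0.00000000e+00,
         1.00000000e+00]])}
{'fx': 418.42690926826236, 'fy': 418.42690926826236, 'cx': 311.6491515630012, 'cy': 201.542751447232, 'world_to_cam': array([[-8.64866222e-01, -5.01903858e-01, -9.94669067e-03,
         5.18724574e+02],
       [ 3.88405966e-01, -6.81580073e-01,  6.20152731e-01,
        -1.02962612e+02],
       [-3.18036514e-01,  5.32485795e-01,  7.84418035e-01,
        -9.11016318e+02],
       [ 0.00000000e+00,  0.00000000e+00,  0.00000000e+00,
         1.00000000e+00]])}
```

View pics/top1.png

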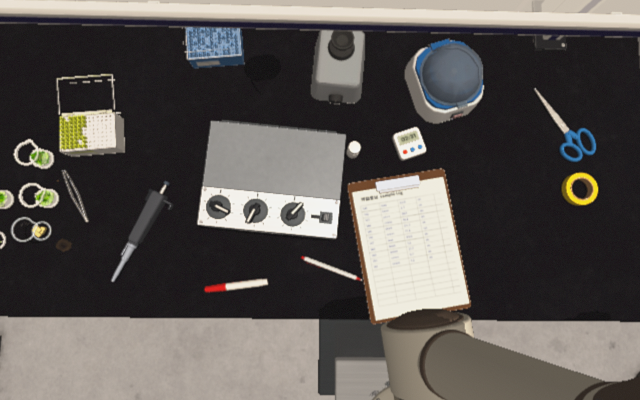

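View pics/scene1.png

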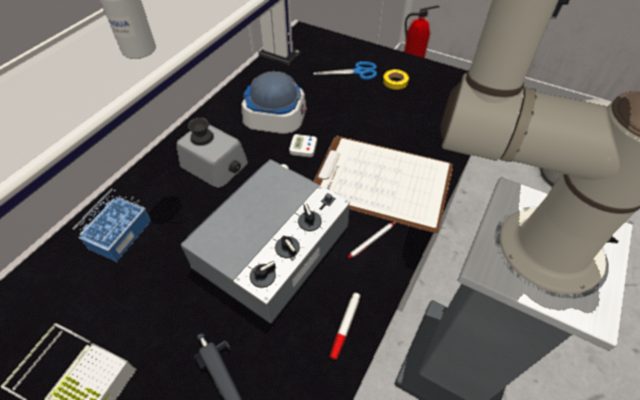

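The top view shows the box at columns 197–346, with dials near (218,206), (255,210) and (292,214) and the catch near (323,217). I'll enlarge the deck.

Run:
```python
from h import *
import pickle
c=pickle.load(open("top.pkl","rb")); save(c,"top2.png",(190,180,350,245),5)
for n,u,v in(("L",218,206),("M",255,210),("R",292,214),("C",323,217)): print(n,atz(c,u,v,110).round(1))
for n,u,v in(("BL",210,122),("BR",346,133),("FR",336,238),("FL",197,225)): print(n,atz(c,u,v,95).round(1),atd(c,u+(3 if n[1]=="L" else -3),v+(3 if n[0]=="B" else -3)).round(1))
```

```text
L [469.4 400.8 110. ]
M [462.4 327.7 110. ]
R [455.5 254.5 110. ]
C [450.4 193.  110. ]
BL [644.2 427.1  95. ] [638.  420.6  95.2]
BR [626.1 146.9  95. ] [619.6 153.1  95.3]
FR [409.7 166.   95. ] [415.5 172.2  98.6]
FL [432.1 444.4  95. ] [437.9 437.6  99.1]
```

View pics/top2.png

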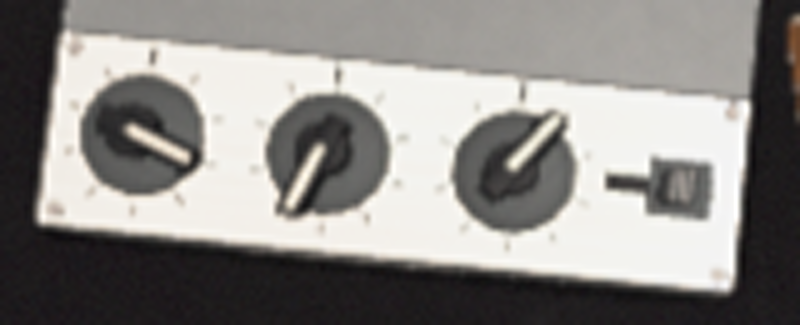

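Reading: the left pointer is at about 113° (tick 3.1), the middle at about 203° (5.6) and the right at about 40° (1.1). The box is centred near (528,296) with yaw about -0.074. I'll set the right dial first, so I'm moving above it.

>>> send_rows(
  plan=[
    [[4,26,77,-3,2.0],[4,26,77,-3,2.0],[4,26,77,-3,2.0],[4,26,77,-3,2.0],[4,26,77,-3,2.0],[4,26,77,-3,2.0],[4,26,77,-3,2.0],[4,26,77,-3,2.0],[4,26,77,-3,2.0],[4,26,77,-3,2.0]],
  ],
  grip_force=20,
)

```text
time: 1.1
tool_pos: [368.7, -60.3, 234.7]
orientation: [0.0, 0.591, 0.807, 0.0]
force: [1.2, -0.7, 0.0]
grip_width: 39.9
finger_force: 0.0
```

>>> send_rows(
  plan=[
    [[4,10,29.5,0,0.5],[4,10,29.5,0,0.5],[4,10,29.5,0,0.5],[4,10,29.5,0,0.5],[4,10,29.5,0,0.5],[4,10,29.5,0,0.5],[4,10,29.5,0,0.5],[4,10,29.5,0,0.5]],
  ],
)

```text
time: 1.9
tool_pos: [468.4, 233.9, 234.1]
orientation: [-0.001, 0.374, 0.927, -0.001]
force: [-0.5, -0.3, 0.1]
grip_width: 39.9
finger_force: 0.0
```

```bash
cat >> h.py <<'E'
from scipy.spatial.transform import Rotation as Rn
def wrist():
    o=ctrl.observe(); c=ctrl.capture("wrist"); q=o["orientation"]
    T=np.eye(4); T[:3,:3]=Rn.from_quat(np.r_[q[1:],q[0]]).as_matrix(); T[:3,3]=o["tool_pos"]
    c["world_to_cam"]=np.linalg.inv(T@c["T_tool_cam"]); return c,o
E
python3 - <<'E'
from h import *
import pickle
c,o=wrist(); pickle.dump(c,open("w1.pkl","wb")); save(c,"w1.png")
print(o["time"],o["tool_pos"],2*np.arctan2(o["orientation"][2],o["orientation"][1]),c["T_tool_cam"].round(2))
for p in((456,253.8,120),(461.7,328,120),(467,402,120),(450,193,113)): print(proj(c,p))
E
```

```text
1.9 [468.40827016 233.90753723 234.12017141] 2.3747363983135146 [[   0.      0.96    0.27   67.93]
 [   1.      0.     -0.     -2.16]
 [  -0.      0.27   -0.96 -120.16]
 [   0.      0.      0.      1.  ]]
(np.float64(326.17658457214196), np.float64(172.23740634570004))
(np.float64(397.16405767783397), np.float64(114.9060451975045))
(np.float64(476.3683837012229), np.float64(50.30424800123774))
(np.float64(273.66876582258345), np.float64(211.1952336201477))
```

View pics/w1.png

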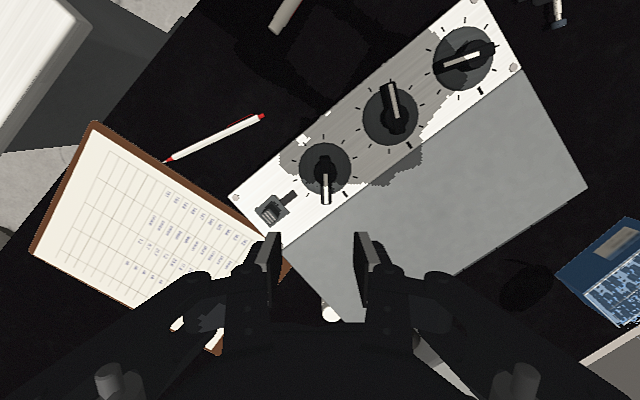

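The wrist view shows the right dial's skirt centred near (325,168), the middle at (390,118) and the left at (464,58). Their white lines run from (326,175) to (326,204), (396,112) to (391,83), and (445,65) to (482,53). The right pointer lines up with the tool axis.

Run:
```python
from h import *
import pickle
c=pickle.load(open("w1.pkl","rb")); save(c,"w2.png",(240,0,520,240),2.8)
for s in((325,168),(390,118),(464,58)): print("axis",atz(c,*s,101.5).round(1))
for a,b in(((326,160),(326,204)),((396,117),(391,83)),((482,53),(445,65))):
    d=(atz(c,*b,120)-atz(c,*a,120)); print("yaw",np.arctan2(d[1],d[0]),atz(c,*b,120).round(1))
```

```text
axis [455.3 253.7 101.5]
axis [462.8 325.6 101.5]
axis [468.5 400.9 101.5]
yaw -0.7579259343122445 [476.7 234.  120. ]
yaw 2.6022263133813013 [439.6 339.9 120. ]
yaw -2.038331970294723 [458.6 378.5 120. ]
```

View pics/w2.png

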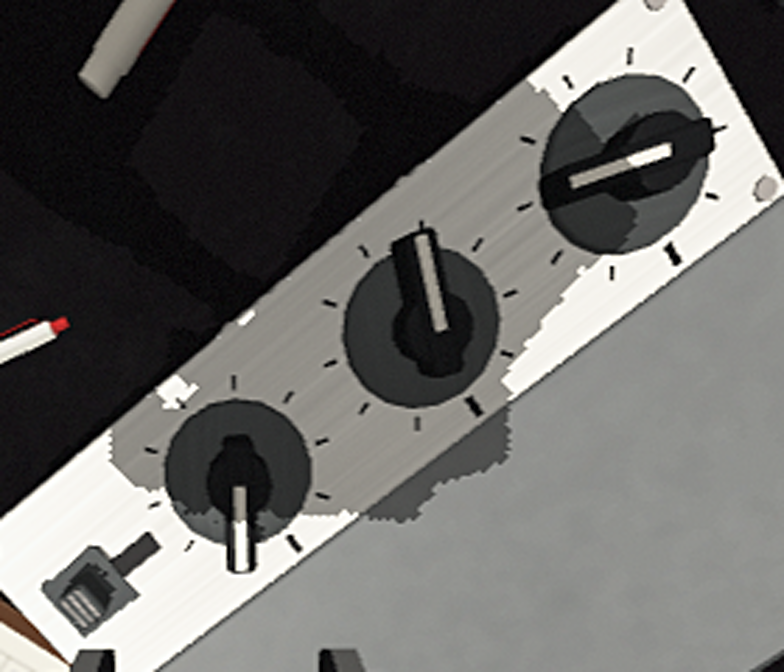

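```bash
cat >> h.py <<'E'
def arc(ax,psi0,psi1,r=22,n=10):
    ax=np.array(ax); f=lambda p:ax+r*np.array([np.cos(p),np.sin(p)])
    for p in np.linspace(psi0,psi1,n+1)[1:]: print(((f(p)-f(psi0))/10).round(2).tolist(),round(p-psi0,3))
E
python3 - <<'E'
from h import *
import pickle
c=pickle.load(open("w1.pkl","rb"))
t=[atz(c,*p,95) for p in((345,193.9),(409.3,145.4),(480.4,91.1))]; print(np.round(t,1))
d=t[2]-t[0]; th=-np.arctan2(d[0],d[1]); print("th",th,np.linalg.norm(d))
# deck/lid seam in crop: (150,672)->(784,200)
a,b=[atz(c,240+u/2.8,v/2.8,95) for u,v in((155,672),(784,197))]; d=b-a; print(-np.arctan2(d[0],d[1]))
p0=-0.762; arc((455.5,253.2),p0,-0.077-np.pi,22,18)
print(np.array([455.5,253.2])+22*np.array([np.cos(p0),np.sin(p0)]))
E
```

```text
[[488.3 249.5  95. ]
 [495.2 324.   95. ]
 [501.6 398.8  95. ]]
th -0.0888839146096969 149.83566591274058
-0.08709905240763877
[-0.22, -0.2] -0.136
[-0.47, -0.37] -0.273
[-0.74, -0.51] -0.409
[-1.02, -0.61] -0.546
[-1.31, -0.66] -0.682
[-1.61, -0.68] -0.819
[-1.91, -0.66] -0.955
[-2.21, -0.59] -1.092
[-2.49, -0.49] -1.228
[-2.75, -0.35] -1.365
[-3.0, -0.17] -1.501
[-3.21, 0.03] -1.638
[-3.4, 0.27] -1.774
[-3.55, 0.52] -1.911
[-3.67, 0.8] -2.047
[-3.75, 1.09] -2.184
[-3.79, 1.39] -2.32
[-3.79, 1.69] -2.457
[471.41604782 238.01186576]
```

>>> send_rows(
  plan=[
    [[3,0.3,0.4,-5,0.01],[3,0.3,0.4,-9,0.01],[3,0.3,0.4,-10.6,0.01],[3,0.3,0.4,-10.6,0.01],[0.5,0.3,0.4,-10.6,0.01],[0.5,0.3,0.4,-10.6,0.01],[0.5,0.3,0.4,-10.6,0.01],[0.5,0.3,0.4,-10.6,0.01],[0.5,0.3,0.4,-10.6,0.01]],
  ],
  grip_force=20,
)

```text
time: 2.85
tool_pos: [473.3, 236.6, 130.4]
orientation: [0.002, 0.371, 0.929, 0.001]
force: [5.3, -1.5, 0.1]
grip_width: 9.6
finger_force: 19.5
```

>>> send_rows(
  plan=[
    [[0.5,-0.2,-0.2,0,-0.136],[0.5,-0.45,-0.37,0,-0.273],[0.5,-0.72,-0.51,0,-0.409],[0.5,-1.0,-0.61,0,-0.546],[0.5,-1.3,-0.67,0,-0.682],[0.5,-1.6,-0.69,0,-0.819],[0.5,-1.92,-0.67,0,-0.955],[0.5,-2.24,-0.6,0,-1.092],[0.5,-2.54,-0.5,0,-1.228],[0.5,-2.82,-0.36,0,-1.365]],
  ],
)

```text
time: 3.85
tool_pos: [443.3, 233.7, 130.2]
orientation: [-0.0, 0.875, 0.485, 0.0]
force: [-1.5, 1.7, 5.4]
grip_width: 9.3
finger_force: 19.9
```

>>> send_rows(
  plan=[
    [[0.5,-0.26,0.19,0,-0.138],[0.5,-0.49,0.41,0,-0.276],[0.5,-0.68,0.66,0,-0.414],[0.5,-0.84,0.93,0,-0.552],[0.5,-0.96,1.22,0,-0.69],[0.5,-1.04,1.53,0,-0.828],[0.5,-1.08,1.85,0,-0.966],[0.5,-1.07,2.16,0,-1.104],[0.5,-1.07,2.16,0,-1.104]],
  ],
)

```text
time: 4.75
tool_pos: [431.9, 256.9, 130.3]
orientation: [-0.002, 0.999, -0.045, -0.001]
force: [-4.1, 6.1, 6.8]
grip_width: 9.5
finger_force: 20.2
```

>>> send_rows(
  plan=[
    [[3,0,0,0,0],[3,0,0,0,0],[3,0,0,4,0],[3,0.95,8.25,4,-0.44],[3,0.95,8.25,4,-0.44],[3,0.95,8.25,4,-0.44],[3,0.95,8.25,4,-0.44]],
  ],
)

```text
time: 5.45
tool_pos: [441.9, 337.5, 168.4]
orientation: [0.001, 0.966, -0.26, -0.0]
force: [-0.4, 0.1, 0.5]
grip_width: 30.0
finger_force: 0.0
```

Run:
```python
from h import *
o=ctrl.observe();print(o["tool_pos"],2*np.arctan2(o["orientation"][2],o["orientation"][1]))
arc((462.3,326.9),2.61,4.939,24,17)
```

```text
[441.89024363 337.47839872 168.44475358] -0.5262787488363333
[-0.15, -0.29] 0.137
[-0.25, -0.61] 0.274
[-0.31, -0.93] 0.411
[-0.33, -1.26] 0.548
[-0.3, -1.58] 0.685
[-0.23, -1.9] 0.822
[-0.12, -2.21] 0.959
[0.04, -2.5] 1.096
[0.24, -2.77] 1.233
[0.46, -3.0] 1.37
[0.72, -3.2] 1.507
[1.01, -3.37] 1.644
[1.31, -3.49] 1.781
[1.63, -3.58] 1.918
[1.96, -3.61] 2.055
[2.28, -3.61] 2.192
[2.61, -3.56] 2.329
```

>>> send_rows(
  plan=[
    [[3,0,0.15,-4,0],[3,0,0.15,-4,0],[0.5,0,0.15,-4,0],[0.5,0,0.15,-4,0],[0.5,0,0.15,-4,0],[0.5,0,0.15,-4,0],[0.5,0,0.15,-4,0]],
  ],
)

```text
time: 6.15
tool_pos: [442.7, 339.3, 129.5]
orientation: [-0.001, 0.966, -0.26, 0.0]
force: [2.3, 4.6, -8.6]
grip_width: 9.9
finger_force: 19.1
```

>>> send_rows(
  plan=[
    [[0.5,-0.15,-0.29,0,0.137],[0.5,-0.25,-0.61,0,0.274],[0.5,-0.31,-0.93,0,0.411],[0.5,-0.33,-1.26,0,0.548],[0.5,-0.3,-1.58,0,0.685],[0.5,-0.23,-1.9,0,0.822],[0.5,-0.12,-2.21,0,0.959],[0.5,0.04,-2.5,0,1.096],[0.5,0.24,-2.77,0,1.233],[0.5,0.46,-3.0,0,1.37]],
  ],
)

```text
time: 7.15
tool_pos: [448.0, 311.8, 129.5]
orientation: [-0.003, 0.911, 0.412, 0.004]
force: [5.9, 15.9, -15.8]
grip_width: 9.5
finger_force: 19.2
```

>>> send_rows(
  plan=[
    [[0.5,0.3,-0.19,0.1,0.136],[0.5,0.59,-0.32,0.1,0.272],[0.5,0.89,-0.41,0.1,0.408],[0.5,1.2,-0.46,0.1,0.544],[0.5,1.51,-0.48,0.1,0.68],[0.5,1.81,-0.47,0.1,0.816],[0.5,2.12,-0.42,0.1,0.95],[0.5,2.12,-0.42,0.1,0.95]],
  ],
)

```text
time: 7.95
tool_pos: [468.0, 306.5, 129.9]
orientation: [-0.001, 0.623, 0.782, 0.002]
force: [2.6, 10.0, -12.2]
grip_width: 9.7
finger_force: 20.3
```

>>> send_rows(
  plan=[
    [[3,0,0,0,0],[3,0,0,0,0],[3,0,0,4,0],[3,-0.9,7.4,4,2.448],[3,-0.9,7.4,4,2.448],[3,-0.9,7.4,4,2.448],[3,-0.9,7.4,4,2.448],[3,-0.9,7.4,4,2.448],[3,-0.9,7.4,4,2.448],[3,-0.9,7.4,4,2.448]],
  ],
)

```text
time: 8.95
tool_pos: [459.8, 378.3, 171.3]
orientation: [0.001, 0.146, 0.989, 0.0]
force: [-0.2, 0.3, -0.3]
grip_width: 30.2
finger_force: 0.0
```

Run:
```python
from h import *
o=ctrl.observe();print(o["tool_pos"],2*np.arctan2(o["orientation"][2],o["orientation"][1]))
arc((468.7,401.7),-2.04,-4.485,23,18)
```

```text
[459.83208054 378.31522106 171.29236518] 2.849060721702435
[-0.27, 0.16] -0.136
[-0.51, 0.35] -0.272
[-0.73, 0.58] -0.408
[-0.91, 0.83] -0.543
[-1.06, 1.11] -0.679
[-1.17, 1.4] -0.815
[-1.23, 1.71] -0.951
[-1.26, 2.02] -1.087
[-1.24, 2.33] -1.223
[-1.18, 2.64] -1.358
[-1.09, 2.93] -1.494
[-0.95, 3.21] -1.63
[-0.77, 3.47] -1.766
[-0.56, 3.7] -1.902
[-0.32, 3.9] -2.038
[-0.06, 4.07] -2.173
[0.22, 4.2] -2.309
[0.52, 4.29] -2.445
```

>>> send_rows(
  plan=[
    [[3,-0.15,0.25,0,1.394],[3,-0.15,0.25,0,1.394],[3,-0.15,0.25,0,1.394],[3,-0.15,0.25,0,1.394],[3,-0.15,0.25,0,1.394],[3,-0.15,0.25,0,1.394],[3,-0.15,0.25,0,1.394],[3,-0.15,0.25,0,1.394],[3,-0.15,0.25,0,1.394],[3,-0.15,0.25,0,1.394]],
  ],
)

```text
time: 9.95
tool_pos: [458.4, 380.8, 171.3]
orientation: [0.001, -0.522, 0.853, -0.0]
force: [0.0, -0.2, -0.6]
grip_width: 30.0
finger_force: 0.0
```

>>> send_rows(
  plan=[
    [[3,0,0.05,-4,0],[3,0,0.05,-4,0],[0.5,0,0.05,-4,0],[0.5,0,0.05,-4,0],[0.5,0,0.05,-4,0],[0.5,0,0.05,-4,0],[0.5,0,0.05,-4,0]],
  ],
)

```text
time: 10.65
tool_pos: [458.1, 381.5, 131.2]
orientation: [0.001, -0.521, 0.854, -0.0]
force: [-2.9, -3.9, 5.6]
grip_width: 9.1
finger_force: 23.3
```

>>> send_rows(
  plan=[
    [[0.5,-0.27,0.16,0,-0.136],[0.5,-0.51,0.35,0,-0.272],[0.5,-0.73,0.58,0,-0.408],[0.5,-0.91,0.83,0,-0.543],[0.5,-1.06,1.11,0,-0.679],[0.5,-1.17,1.4,0,-0.815],[0.5,-1.23,1.71,0,-0.951],[0.5,-1.26,2.02,0,-1.087],[0.5,-1.24,2.33,0,-1.223],[0.5,-1.18,2.64,0,-1.358]],
  ],
)

```text
time: 11.65
tool_pos: [444.9, 410.2, 131.3]
orientation: [-0.001, 0.134, 0.991, 0.002]
force: [-6.3, 4.6, 5.2]
grip_width: 9.2
finger_force: 23.5
```

>>> send_rows(
  plan=[
    [[0.5,0.09,0.29,0,-0.136],[0.5,0.23,0.57,0,-0.272],[0.5,0.41,0.83,0,-0.408],[0.5,0.62,1.06,0,-0.544],[0.5,0.86,1.26,0,-0.68],[0.5,1.12,1.43,0,-0.815],[0.5,1.4,1.56,0,-0.951],[0.5,1.7,1.65,0,-1.087],[0.5,1.7,1.65,0,-1.087]],
  ],
)

```text
time: 12.55
tool_pos: [463.6, 428.6, 131.5]
orientation: [-0.002, 0.626, 0.78, 0.005]
force: [-1.2, 11.9, -0.6]
grip_width: 9.3
finger_force: 22.7
```

>>> send_rows(
  plan=[
    [[3,0,0,0,0],[3,0,0,0,0],[3,0,0,4,0],[0,-1.6,-27,10,-0.3],[0,-1.6,-27,10,-0.3],[0,-1.6,-27,10,-0.3],[0,-1.6,-27,10,-0.3],[0,-1.6,-27,10,-0.3],[0,-1.6,-27,10,-0.3],[0,-1.6,-27,10,-0.3]],
  ],
)

```text
time: 13.55
tool_pos: [447.5, 151.5, 231.2]
orientation: [0.001, 0.736, 0.677, 0.001]
force: [0.3, -0.1, -0.9]
grip_width: -0.1
finger_force: 0.0
```

Run:
```python
from h import *
import pickle
c,o=wrist(); pickle.dump(c,open("w3.pkl","wb"))
print(o["time"],o["tool_pos"],2*np.arctan2(o["orientation"][2],o["orientation"][1]),o["grip_width"])
u=[proj(c,p) for p in((455.4,252.8,120),(462.3,326.9,120),(468.7,401.7,120),(449.6,186.1,113))]; print(np.round(u))
save(c,"w3.png",(200,0,500,400),2 if 0 else 1.5)
c=ctrl.capture("top"); save(c,"top3.png",(190,180,350,245),5)
```

```text
13.55 [447.52622141 151.45130982 231.15754448] 1.4871697348656105 -0.08491504716578369
[[ 316.   71.]
 [ 317.  -45.]
 [ 317. -190.]
 [ 316.  156.]]
```

View pics/w3.png

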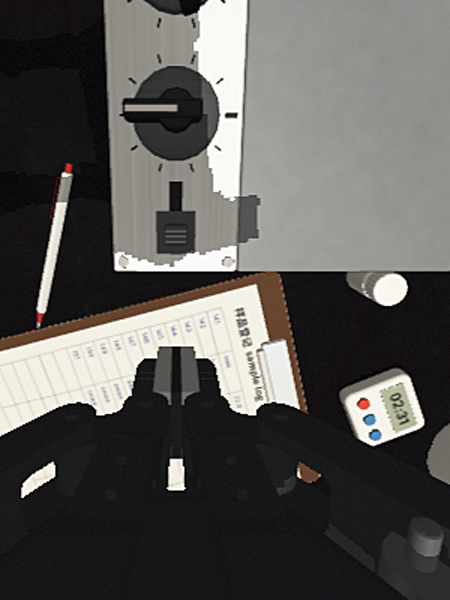

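The right dial's pointer, from (125,107) to (178,108), lies opposite its zero tick at (231,115), which is tick 5. The catch is at (175,232). Now I'll check the other two from the top camera.

View pics/top3.png

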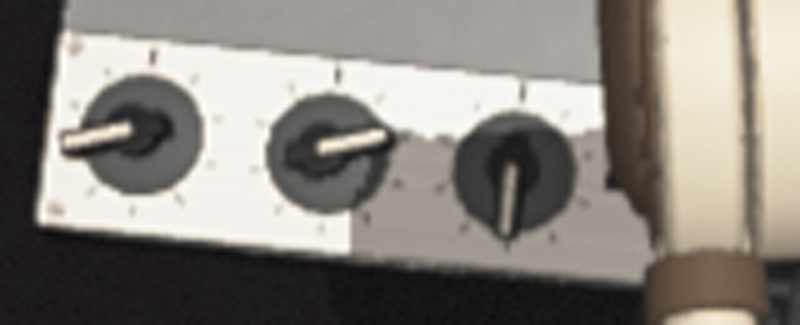

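All three dials are on code: left about 252°, middle about 71°, right about 179°. Next I'll push the catch.

>>> send_rows(
  plan=[
    [[0,0,0,-5,0],[0,0,0,-10,0],[0,0,0,-10.9,0],[0,0,0,-10.9,0],[0,0.1,1.4,-10.9,0],[0,0.15,1.8,-10.9,0],[0,0.2,2.2,-10.9,0],[0,0.2,2.5,-10.9,0],[0,0.25,2.8,-10.9,0],[0,0.3,3.1,-10.9,0]],
  ],
)

```text
time: 14.65
tool_pos: [450.1, 185.6, 121.2]
orientation: [0.0, 0.735, 0.679, 0.0]
force: [0.8, -1.4, 1.3]
grip_width: -0.1
finger_force: 0.6
```

>>> send_rows(
  plan=[
    [[0,0,0.2,0,0],[0,0.05,0.4,0,0],[0,0.05,0.6,0,0],[0,0.05,0.6,0,0]],
  ],
)

```text
time: 15.05
tool_pos: [450.0, 189.4, 120.8]
orientation: [0.001, 0.734, 0.679, -0.002]
force: [-0.8, -11.1, 4.1]
grip_width: -0.4
finger_force: 5.7
```

>>> send_rows(
  plan=[
    [[0,-0.1,-1.5,0,0],[0,-0.1,-1.5,0,0],[0,-2,-1.5,5,0],[0,-2,-1.5,9,0],[0,-2,9,9,0],[0,-2,9,9,0],[0,-2,9,9,0],[0,-2,9,9,0]],
  ],
)

```text
time: 15.85
tool_pos: [429.6, 282.9, 210.5]
orientation: [-0.0, 0.734, 0.68, -0.0]
force: [-0.1, -0.4, 0.4]
grip_width: 0.2
finger_force: 0.0
```

Run:
```python
from h import *
import pickle
c=ctrl.capture("scene"); save(c,"s2.png",(150,100,450,350),2)
o=ctrl.observe(); print(o["tool_pos"])
```

```text
[429.80601721 281.71792402 210.33917149]
```

View pics/s2.png

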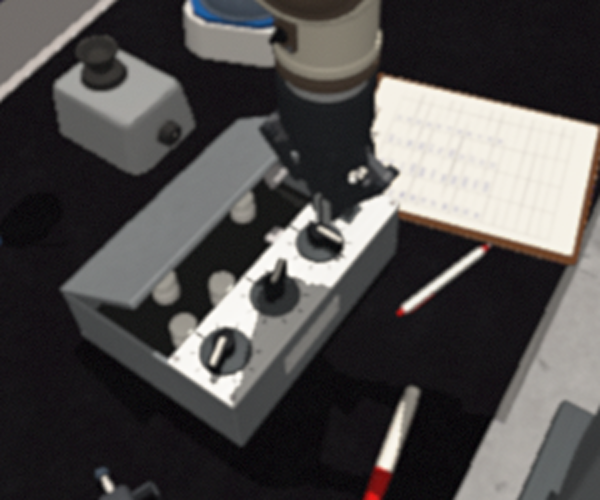

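The lid has sprung to about 0.6 rad and the vials are visible inside. I'll swing it back by following its edge.

>>> send_rows(
  plan=[
    [[0,5.2,-0.45,-2,0],[0,5.2,-0.45,-4.2,0],[0,6.3,-0.55,-4.2,0],[0,7.3,-0.65,-4.1,0],[0,7.9,-0.7,-3.3,0],[0,8.5,-0.75,-2.5,0],[0,9.2,-0.8,-1.9,0],[0,9.9,-0.85,-1.2,0],[0,10.7,-0.95,-0.6,0],[0,11.5,-1.0,0,0]],
  ],
)

```text
time: 16.9
tool_pos: [545.5, 271.6, 213.6]
orientation: [0.0, 0.734, 0.679, 0.0]
force: [-4.0, -1.3, 5.0]
grip_width: -0.0
finger_force: 3.4
```

>>> send_rows(
  plan=[
    [[0,0.9,-0.1,0.4,0],[0,1.8,-0.15,0.8,0],[0,2.7,-0.25,1.1,0],[0,3.7,-0.3,1.4,0],[0,4.7,-0.4,1.6,0],[0,5.7,-0.5,1.7,0],[0,6.4,-0.55,1.7,0],[0,7.1,-0.6,1.7,0],[0,7.7,-0.65,1.7,0]],
  ],
)

```text
time: 17.8
tool_pos: [626.1, 264.7, 235.0]
orientation: [0.004, 0.735, 0.679, 0.005]
force: [-0.6, -3.7, 14.2]
grip_width: 0.2
finger_force: 6.9
```

>>> send_rows(
  plan=[
    [[0,-2,0.15,0,0],[0,-4,0.3,1,0],[0,-8,0.6,3,0],[0,-12,0.6,5,0],[0,-16,0.6,5,0],[0,-16,0.6,5,0]],
  ],
)

```text
time: 18.4
tool_pos: [458.6, 271.5, 278.9]
orientation: [-0.0, 0.734, 0.68, 0.0]
force: [0.7, -0.1, -0.8]
grip_width: -0.3
finger_force: 0.0
```

Run:
```python
from h import *
c=ctrl.capture("scene"); save(c,"s3.png",(100,50,450,350),2)
for a in(1.3,1.5,1.7):
    bx,z=103.5-133.5*np.cos(a),87+133.5*np.sin(a)
    for by in(140,-140):
        p=(528.2+bx*.996+by*.087,294-bx*.087+by*.996,z); u=np.array(proj(c,p)); print(a,by,((u-[100,50])*2).round())
print(ctrl.observe()["time"],ctrl.observe()["force"])
```

```text
1.3 140 [159. 332.]
1.3 -140 [361. 149.]
1.5 140 [136. 315.]
1.5 -140 [341. 136.]
1.7 140 [115. 301.]
1.7 -140 [321. 127.]
18.45 [-0.30798907  0.24781119  0.52261439]
```

View pics/s3.png

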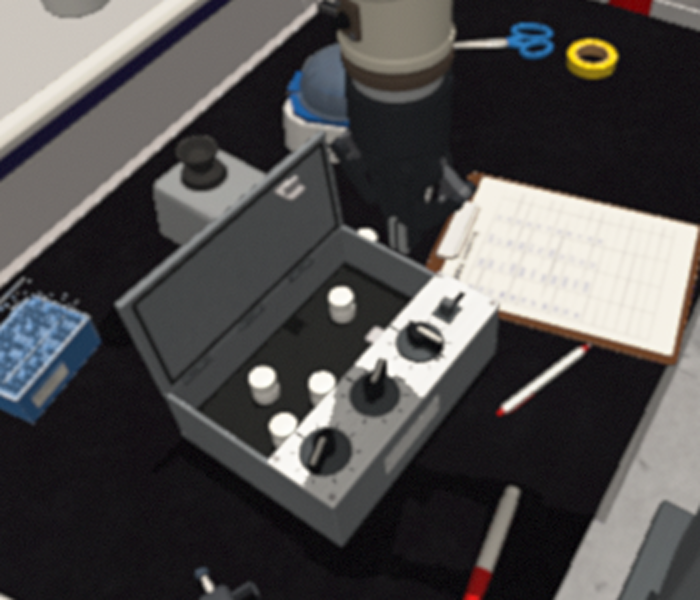

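The lid's top corners at (118,302) and (323,136) match an opening of about 1.67–1.7 rad. The catch is over to the left and the dials are unchanged, so I'm handing in.

```bash
python3 -c "
from bench import ctrl
print(ctrl.finish_job())"
```

```text
the job is handed in; nothing more can be done
None
```

The box is open and handed in at about 18 s of robot time: dials at 7, 2 and 5, catch slid left, and lid swung back to about 1.67 rad of its 1.70 stop. The pen, marker and vial in the last picture looked undisturbed; the timer was hidden behind the arm there.

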